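# Put the pocket torch away and shut the key drawer on its catch

## Task

Take the pocket torch out of the tray, lay it in the open drawer of the small key cabinet, then push the drawer shut until you feel it click over its catch and stay home. Push gently, do not ram it, and leave the other things lying where they are.

Things in the scene. Friction and masses are not known exactly. Their poses are not given: they have to be found in the camera images.
- cabinet: Low light-wood cabinet with one drawer, fixed, 232 deep (x) x 240 wide (y) x 73 mm high; origin under its centre, front = its -x side. Its top board (z 63 to 73 mm) reaches 112 mm ahead of the origin and overhangs the shut drawer's front by 10 to 25 mm: an upright tool strikes its edge before the drawer is home, so lean the tool, fingertips forward under the board.
- drawer: The cabinet's drawer, opens to the cabinet's -x. Origin 22 mm above the table, under the box. Front panel, no handle: outer face x = -95 mm, 10 thick, y +-106, z -12 to 38 mm. Box behind, open on top: inside x -85 to 89, y +-92, floor z = 5, walls to z = 30 mm. Origin starts 115 to 140 mm ahead of the cabinet's; home lies between 7 mm ahead of it and 7 mm behind, differently each time.
- drawer_front (a point): Centre of the drawer front's outer face (a thin dark disc just above it), 35 mm above the table; push here. Sliding takes about 4 N, more when fast. Past home a felt buffer stops the drawer, 10 N per mm of further pushing. More than 25 N on the drawer counts as ramming.
- catch (a joint): Hidden spring roller of the catch, m pressed down: 0.0025 riding on the runner (drawer open), 0.004 on the hump, below 0.0012 (normally 0) only when dropped in the notch: drawer home. From about 15 mm before home it resists, up to some 10 N in all, for 6 mm; then the force drops, the drawer snaps the last few mm home by itself and is held.
- torch: Flat pocket torch the size of a lighter, black body with a bare metal head, 70 (x, head at +x) x 22 (y) x 14 mm (z), 40 g, lying in the tray; origin at the underside, middle of its length.
- tray: Tray with a woven rattan edge, fixed, 240 (x) x 350 (y) mm, floor 6 mm thick, edge 32 mm high; origin under its centre.
- carabiner: Small aluminium carabiner lying in the tray, 60 x 38 x 8 mm, origin under its middle. Leave alone.
- magnet: Round dark ceramic magnet in the tray, 30 mm across, 8 mm high, origin under its centre. Leave alone.
- cap: Steel bottle cap in the tray, 32 mm across, 6.5 mm high, origin under its centre. Leave alone.
- trinket: Glass trinket box with hinged lid and brass knob in the tray, 64 x 64 x 42 mm without the knob, origin under its centre. Leave alone.
- bowl: White china bowl on the rear of the cabinet's top, 90 mm across, 40 mm high, origin under its centre. Leave alone.
- candle: Candle jar with wooden lid on the table beyond, 64 mm across, 80 mm high, origin under its centre. Leave alone.
There are look-alikes about, which are no part of the job. What is meant by the torch is not purple or red, and is the larger of those in its own colour.

How it is judged:
On the way, in this order (a step that is already met when the one before it is completed fails the run):
1. the torch lies released in the drawer (x of torch in the frame of drawer between -0.085 and 0.09 m and y of torch in the frame of drawer between -0.092 and 0.092 m and z of torch in the frame of drawer between 0 and 0.02 m and contact force between the fingers and torch below 0.1 N), for 0.2 s.
2. the drawer is home on its catch (value of joint catch below 0.0012 m and x of drawer in the frame of cabinet between -0.012 and 0.03 m), for 0.3 s.
At the end, for the whole second after the job is handed in: The drawer is home: its catch roller has dropped into the notch (pressed less than 1.2 mm) and the drawer's origin is within -12 to +30 mm of the cabinet's along x; the torch lies inside the drawer, on its floor (origin less than 20 mm above the drawer's underside), everything at rest (all of step 2 and x of torch in the frame of drawer between -0.085 and 0.09 m and y of torch in the frame of drawer between -0.092 and 0.092 m and z of torch in the frame of drawer between 0 and 0.02 m and linear speed of drawer below 0.01 m/s and linear speed of torch below 0.02 m/s); the robot touches nothing.
It fails at once if the drawer is rammed (pushed with more than 25 N) (contact force between any of the fingers, the arm and drawer above 25 N).
It fails at once if another thing in the tray, the bowl or the candle jar is moved by more than 25 mm (distance of any of carabiner, magnet, cap, trinket, bowl, candle from where it was at the start of the episode above 0.025 m).
It also fails if it takes over 58 s, if anything falls off the work surface, if the arm or the gripper's body presses on something with over 40 N, if the wrist force passes 120 N, or if a joint passes its speed limit or range.

## Robot

A 6-joint arm with a two-finger parallel gripper is mounted at the origin on the work surface. World frame = base frame: x ahead of the robot, y to its left, z up, the work surface at z = 0. Lengths are in m, angles in rad, forces in N, time in s.
With the tool pointing down it reaches from about 0.375 to 0.975 m from the base axis. Payload 3.8 kg.
Tool frame: the origin (TCP) lies at the very end of the fingers, on their centre line; the grasp point (between the pads) lies 19 mm behind it; z points along the fingers, y is the line along which they close (so a half turn about z gives the same grasp; the last joint's range is limited). The gripper opens to 85 mm and grips with 20 to 120 N. Pads are 22 mm wide; open, the fingers measure 114 mm over their backs; the gripper's body (76 mm by 85 mm) begins 54 mm behind the grasp point. The pads swing forward as they close: fully open they stand 13 mm farther back than shut.
Start: joints at [-0.037, 0.264, 1.604, -0, 1.274, -0.037], TCP at [0.675, -0, 0.231] pointing down, gripper open.
Joint ranges: [-2.63, 2.63], [-0.94, 2.18], [0.31, 2.57], [-1.31, 4.45], [0, 2.66], [-2.55, 2.55]. Speed limits (rad/s): [2.57, 2.57, 3.14, 3.14, 3.14, 3.14].

## Interface

Orientations are given as a rotation vector (axis times angle).
In Python, from workcell import bot, vision gives the robot as it stands. The module is installed in compiled form; this text tells all that it offers.
- The arm moves only by the tool play_rows, never from a script. Its argument "moves" is a list that holds one entry, the list of rows, each a list of 7 numbers: the turn, a rotation vector about the tool's x, y, z as a fraction of full scale, then the shift along the tool's x, y, z as a fraction of full scale, then the finger opening in mm, from 0 to 85.4. In form: [[[ax, ay, az, x, y, z, jaw], ...]]. A call has 1 to 5 rows; each row shifts and turns the commanded pose from where the row before left it, along the tool's axes as they then stand; what a row does not reach is not made up. Full scale, the value 1, is 0.1 m for a shift and 0.5 rad for a turn. A row lasts 1/12 s, in which the tool goes at most 41.7 mm and 7.16 degrees, less where a joint would pass 70% of its speed; a pose out of reach is approached as far as the arm can. A call with a number of a shift or a turn outside -1 to 1 is refused whole. A call with a gripper value outside its range is refused whole. The fingers move at their own pace and stop on an object; "newtons" is the grip in N (left out, the last holds). Time passes only in rows, so rows that do not move let the fingers close. It gives the time, the measured TCP pose, the force, the opening and the grip force at its end, in the units of the state.
- bot.read_state(): the state, without advancing time (a new reading comes with each control period).
- vision.read_camera(name): name is "scene" or "side" or "wrist"; returns a dict with "image" (400x640x3 uint8, red, green, blue), "depth" (400x640 float32, m along the optical axis (not along the pixel's ray), 0 where there is no reading), "K" (3x3 intrinsics, pixels), "R" (3x3) and "t" (3): a world point X has camera coordinates R X + t. Camera axes: x right, y down, z forward; pixel columns grow to the right and rows downward; lengths in m; the calibration is good to about 2 mm. The wrist camera is an equidistant fisheye: a pixel r from the principal point sees the ray r / f radians off the axis. A picture is of the moment at which its call begins.
- bot.finish_job(): hands the job in; it is judged then, once.
The state is a dict: "time": time; "q": joint angles; "joint_vel": joint speeds; "joint_torque": joint torques, N m; "tool_pos": TCP position; "tcp_rot": TCP orientation; "wrist_force": force on the tool from outside, world axes, zero at the start; "torque": the same for the moment, N m; "width": opening from 0.0 (shut) to 1.0 (fully open); "grip_force": force on a finger pad.
Only numpy, scipy, OpenCV 4.12 (cv2) and the standard library are available. Lean on these libraries where they do the work, as an engineer would, in place of code of your own. Each camera call takes 0.05 s, during which the arm holds its last target. There are 200 camera calls.

## Working session

There is one attempt and no reset: what is moved stays moved. The work goes in short steps, Python scripts to look and compute and a tool call to move; the robot and the scene stay as the last step left them, time stands still between calls to the robot, and variables do not carry over. Pictures are saved under pics/ and viewed, at most 10 in all, crops included, and the job is handed in when it is done.

Besides the shell and the picture viewer there is one more tool, called after ">>>" as name(argument=value, ...) on one line, values as JSON. play_rows: Moves the arm, as the interface text tells. Its arguments: {"type":"object","properties":{"moves":{"type":"array","items":{"type":"array","items":{"type":"array","items":{"type":"number"}}}},"newtons":{"type":"number"}},"required":["moves"]}

```bash
mkdir -p pics; cat > h.py <<'E'
import numpy as np, cv2
from workcell import bot, vision
def cam(n):
    c=vision.read_camera(n); return c
def world(c,u,v,d=None):
    d=c['depth'][int(v),int(u)] if d is None else d
    p=d*np.linalg.inv(c['K'])@np.array([u,v,1.0]); return c['R'].T@(p-c['t'])
def cloud(c):
    h,w=c['depth'].shape; u,v=np.meshgrid(np.arange(w),np.arange(h)); d=c['depth']
    P=np.stack([u*d,v*d,d],-1)@np.linalg.inv(c['K']).T
    return (P-c['t'])@c['R']
def onplane(c,u,v,z):
    r=c['R'].T@np.linalg.inv(c['K'])@np.array([u,v,1.0]); o=-c['R'].T@c['t']; return o+r*(z-o[2])/r[2]
E
python3 - <<'E'
from h import *
ims=[]
for n in ('scene','side'):
    c=cam(n); np.savez(n+'.npz',**c); cv2.imwrite(f'pics/{n}0.png',c['image'][...,::-1]); print(n,-c['R'].T@c['t'],c['K'][0,0])
s=bot.read_state(); print({k:np.round(v,3) for k,v in s.items()})
E
```

```text
scene [0.95574102 0.46328858 0.9036374 ] 445.8626149567949
side [ 0.45931154 -0.6973934   0.89050357] 410.18527483657095
{'time': np.float64(0.1), 'q': array([-0.037,  0.265,  1.605, -0.   ,  1.274, -0.037]), 'joint_vel': array([-0.001, -0.001, -0.003, -0.001, -0.   , -0.002]), 'joint_torque': array([ 0.0000e+00, -5.1671e+01, -3.6859e+01,  0.0000e+00,  6.0000e-03,
        0.0000e+00]), 'tool_pos': array([0.674, 0.   , 0.23 ]), 'tcp_rot': array([-2.22e+00, -2.22e+00,  2.00e-03]), 'wrist_force': array([-0.716, -0.553, -0.891]), 'torque': array([ 0.003,  0.049, -0.002]), 'grip_force': np.float64(0.0), 'width': np.float64(1.005)}
```

View pics/scene0.png

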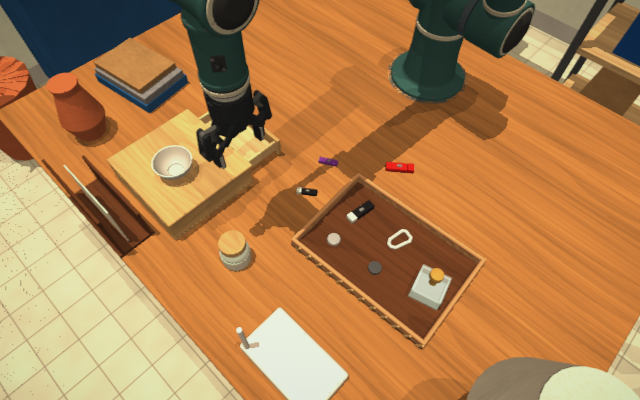

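View pics/side0.png

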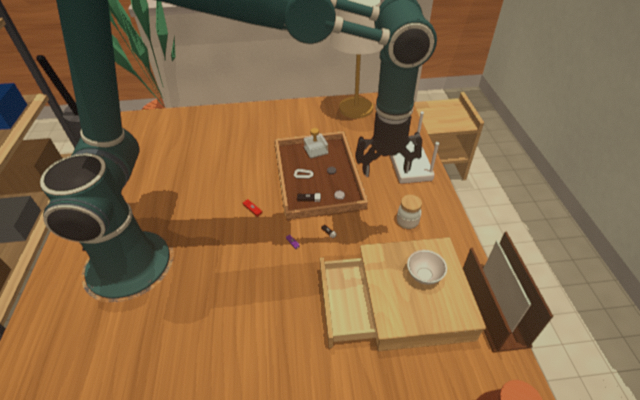

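Scene view: four torch-like things. There is a black one in the tray at (361,211), side (309,197). A small black one lies on the table at (307,191), side (329,231). Purple is at (328,161) and red at (400,167). The tray one fits: black, and larger than the other black one. The drawer is at side (347,300), the cabinet top at side (420,290) and the bowl at side (427,267).

```bash
python3 - <<'E'
from h import *
S={n:dict(np.load(n+'.npz')) for n in('scene','side')}
a=cv2.resize(S['scene']['image'][165:255,290:410],(720,540),interpolation=cv2.INTER_CUBIC)
b=cv2.resize(S['side']['image'][250:350,310:430],(720,600),interpolation=cv2.INTER_CUBIC)
cv2.imwrite('pics/c1.png',a[...,::-1]);cv2.imwrite('pics/c2.png',b[...,::-1])
def rect(P,m,lab):
    p=P[m]; 
    r=cv2.minAreaRect((p[:,:2]*1000).astype(np.float32)); print(lab,m.sum(),'z',np.round(np.percentile(p[:,2],[5,50,95]),4),'rect',np.round(r[0],1),np.round(r[1],1),round(r[2],1))
for n,boxes in {'scene':{'torch':(340,195,382,228),'small':(290,180,325,202)},'side':{'torch':(292,186,326,207),'small':(315,220,345,242)}}.items():
    c=S[n]; P=cloud(c)
    floor={}
    for k,(u0,v0,u1,v1) in boxes.items():
        p=P[v0:v1,u0:u1].reshape(-1,3); fz=np.median(p[:,2]); print(n,k,'floor',round(fz,4))
        m=(p[:,2]>fz+.008)&(p[:,2]<fz+.025); rect(p,m,k)
        im=c['image'][v0:v1,u0:u1].reshape(-1,3).astype(int); 
        mb=m&(im.max(1)<70); mh=m&(im.min(1)>120)
        print('  dark',np.round(p[mb].mean(0),4),'head',np.round(p[mh].mean(0),4))
c=S['side'];P=cloud(c)
z=P[...,2]; xy=P[...,:2]
m=(abs(z-.073)<.004)&(P[...,1]<.5)
m[:230]=False; m[:,:355]=False;m[350:]=False; m[:,485:]=False
rect(P,m,'top')
for v in (270,290,310,330):
    print(v,[tuple(np.round(P[v,u]*1000).astype(int)) for u in range(314,385,5)])
for n in S:
    c=S[n];P=cloud(c);m=(P[...,2]>.085)&(P[...,2]<.118)
    u0,v0,u1,v1={'scene':(145,140,197,190),'side':(400,245,452,290)}[n]
    k=np.zeros_like(m);k[v0:v1,u0:u1]=1; rect(P,m&k,'bowl '+n)
E
```

```text
scene torch floor 0.0074
torch 259 z [0.0168 0.0206 0.0232] rect [493.2 147.7] [72.1 70.8] 81.9
  dark [0.4887 0.1745 0.0205] head [0.5227 0.1688 0.0202]
scene small floor 0.0012
small 94 z [0.0096 0.0112 0.0131] rect [541.3  40.1] [16.1 49.3] 35.9
  dark [0.5385 0.0474 0.0111] head [0.5511 0.0269 0.0115]
side torch floor 0.0062
torch 140 z [0.0153 0.019  0.0222] rect [508.7 159.4] [ 47.  103.4] 55.6
  dark [0.4833 0.1681 0.019 ] head [0.5206 0.1668 0.0192]
side small floor -0.0001
small 60 z [0.0081 0.0099 0.0123] rect [539.   38.4] [16.1 46.7] 39.3
  dark [0.5323 0.043  0.0097] head [0.551  0.026  0.0101]
top 8393 z [0.0703 0.0727 0.0751] rect [ 735.4 -198.6] [251.2 264.1] 89.0
270 [(np.int64(487), np.int64(-82), np.int64(-2)), (np.int64(500), np.int64(-85), np.int64(0)), (np.int64(510), np.int64(-127), np.int64(59)), (np.int64(524), np.int64(-106), np.int64(26)), (np.int64(536), np.int64(-109), np.int64(29)), (np.int64(549), np.int64(-111), np.int64(30)), (np.int64(561), np.int64(-113), np.int64(30)), (np.int64(574), np.int64(-111), np.int64(25)), (np.int64(587), np.int64(-111), n
[... 1875 characters left out ...]
.int64(-284), np.int64(62)), (np.int64(516), np.int64(-267), np.int64(26)), (np.int64(527), np.int64(-269), np.int64(26)), (np.int64(538), np.int64(-270), np.int64(27)), (np.int64(549), np.int64(-272), np.int64(27)), (np.int64(561), np.int64(-273), np.int64(26)), (np.int64(572), np.int64(-273), np.int64(24)), (np.int64(579), np.int64(-288), np.int64(51)), (np.int64(590), np.int64(-289), np.int64(52)), (np.int64(601), np.int64(-291), np.int64(52)), (np.int64(608), np.int64(-301), np.int64(71)), (np.int64(618), np.int64(-303), np.int64(72))]
bowl scene 862 z [0.0861 0.1021 0.1145] rect [ 741.7 -180.6] [88.1 89. ] 29.1
bowl side 753 z [0.0865 0.1019 0.1133] rect [ 739.9 -180.3] [88.5 87.6] 46.0
```

View pics/c1.png

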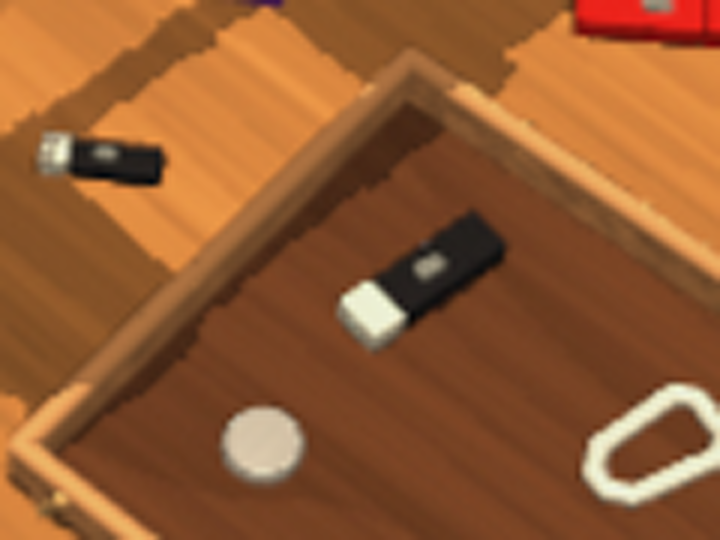

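View pics/c2.png

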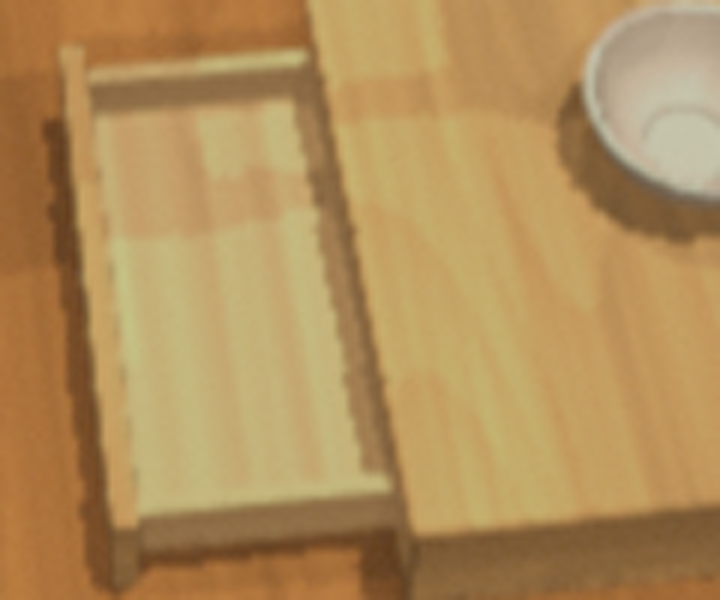

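The crop confirms it. The large black torch with the metal head is in the tray, and the black look-alike outside is clearly smaller. Drawer crop: the front panel's top edge runs from (72,50) to (125,525), and the box is empty. Next I get exact poses.

```bash
python3 - <<'E'
from h import *
S={n:dict(np.load(n+'.npz')) for n in('scene','side')}
c=S['scene']
q=[onplane(c,290+u/6-.4,165+v/6-.4,.020)[:2] for u,v in[(343,303),(375,335),(475,213),(505,243)]]
q=np.array(q);print('corners',np.round(q*1000,1)); h=q[:2].mean(0);t=q[2:].mean(0);d=h-t;print('ctr',(h+t)/2,'len',np.linalg.norm(d),'yaw',np.degrees(np.arctan2(d[1],d[0])))
for n,(u0,v0,u1,v1) in {'scene':(340,195,382,228),'side':(292,186,326,207)}.items():
    c=S[n];P=cloud(c)[v0:v1,u0:u1];im=c['image'][v0:v1,u0:u1].astype(int)
    g=im.max(2)-im.min(2)
    m=(g<28)&(P[...,2]>.010)
    k,l,st,_=cv2.connectedComponentsWithStats(m.astype(np.uint8)); i=1+st[1:,4].argmax(); vv,uu=np.where(l==i)
    X=np.array([onplane(c,u+u0,v+v0,.018)[:2] for u,v in zip(uu,vv)]); r=cv2.minAreaRect((X*1000).astype(np.float32)); print(n,len(X),np.median(P[l==i][:,2]),r)
c=S['side'];P=cloud(c);z=P[...,2]
F=[];D=[];Do=[]
for v in range(250,336):
    row=P[v]; 
    i=[u for u in range(340,400) if abs(row[u,2]-.0725)<.004 and abs(row[u+1,2]-.0725)<.004]
    if i: F.append(onplane(c,i[0]-.5,v,.073)[:2])
    j=[u for u in range(312,345) if .05<row[u,2]<.068]
    if j: D.append(onplane(c,j[0]-.5,v,.060)[:2]); Do.append(onplane(c,j[-1]+.5,v,.060)[:2])
for nm,A in(('boardedge',F),('frontouter',D),('frontinner',Do)):
    A=np.array(A)
    vx,vy,x0,y0=cv2.fitLine(A.astype(np.float32),cv2.DIST_HUBER,0,.001,.001).ravel(); s=np.sign(vy)
    print(nm,len(A),'x at y=-.2:',x0+(-.2-y0)*vx/vy,'yaw',np.degrees(np.arctan2(-vx*s,vy*s)),A[:,1].min(),A[:,1].max())
# cabinet y edges from scene & side at z=.073
for n in S:
    Q=cloud(S[n]); m=(abs(Q[...,2]-.073)<.0045)&(Q[...,0]>.58)&(Q[...,0]<.9)&(Q[...,1]<0)&(Q[...,1]>-.36)
    k,l,st,_=cv2.connectedComponentsWithStats(m.astype(np.uint8)); i=1+st[1:,4].argmax(); p=Q[l==i]
    print(n,cv2.minAreaRect((p[:,:2]*1000).astype(np.float32)), np.percentile(p[:,0],[1,99]),np.percentile(p[:,1],[1,99]))
# other tray objects heights near torch
for n,u,v in(('scene',334,239),('scene',400,239),('side',340,195),('side',303,174)):
    print(n,np.round(onplane(S[n],u,v,.013)[:2],3))
E
```

```text
corners [[528.7 159.3]
 [530.7 177.5]
 [462.1 169. ]
 [464.5 186.3]]
ctr [0.49649973 0.17302787] len 0.06702743414393147 yaw -7.935970094036018
scene 187 0.02067116905182853 ((492.38580322265625, 174.2612762451172), (22.608327865600586, 58.16676712036133), 82.02680206298828)
side 121 0.01888486929302352 ((494.8675842285156, 167.0927276611328), (25.235876083374023, 63.63435745239258), 82.71405792236328)
boardedge 86 x at y=-.2: 0.60330266 yaw -0.90701246 -0.3129347951183612 -0.08839503502866775
frontouter 78 x at y=-.2: 0.50010544 yaw -0.78587216 -0.29409494526093927 -0.09065180183414812
frontinner 78 x at y=-.2: 0.51055044 yaw -0.75379765 -0.29766328682620563 -0.09187249207476056
scene ((720.9052124023438, -197.93197631835938), (253.99942016601562, 232.83766174316406), 88.97631072998047) [0.60899823 0.83619419] [-0.31955376 -0.07320962]
side ((719.8405151367188, -198.4004364013672), (251.34886169433594, 232.91567993164062), 89.10758972167969) [0.60520465 0.83273488] [-0.32203107 -0.07716632]
scene [0.592 0.178]
scene [0.488 0.284]
side [0.59  0.168]
side [0.487 0.277]
```

>>> play_rows(moves=[[[0,0,-0.24,0,0,0,55],[0,0,-0.24,0,0,0,55],[0,0,-0.24,0,0,0,55],[0,0,-0.24,0,0,0,55],[0,0,-0.24,0,0,0,55]]], newtons=25)

```text
time: 0.52
tool_pos: [0.6746, 0.0, 0.2305]
tcp_rot: [-1.457, -2.782, 0.001]
wrist_force: [0.1, -0.7, 0.1]
width: 0.644
grip_force: 0.0
```

>>> play_rows(moves=[[[0,0,-0.24,0,0,0,55],[0,0,-0.24,0,0,0,55],[0,0,-0.24,0,0,0,55],[0,0,-0.24,0,0,0,55],[0,0,-0.24,0,0,0,55]]])

```text
time: 0.93
tool_pos: [0.6745, 0.0, 0.2305]
tcp_rot: [-0.57, -3.088, 0.0]
wrist_force: [-0.2, 0.7, -0.9]
width: 0.643
grip_force: 0.0
```

>>> play_rows(moves=[[[0,0,-0.24,0,0,0,55],[0,0,-0.24,0,0,0,55],[0,0,0,0,0,0,55]]])

```text
time: 1.18
tool_pos: [0.6746, 0.0, 0.2305]
tcp_rot: [-0.201, -3.134, 0.0]
wrist_force: [0.1, -0.3, -0.6]
width: 0.646
grip_force: 0.0
```

```bash
cat >> h.py <<'E'
from scipy.spatial.transform import Rotation as Ro
def show(target=None):
    s=bot.read_state(); R=Ro.from_rotvec(s['tcp_rot']); M=R.as_matrix()
    print('t',round(float(s['time']),2),'pos',np.round(s['tool_pos'],4),'x-yaw %.1f y-yaw %.1f'%tuple(np.degrees(np.arctan2(M[1,:2],M[0,:2]))),'z',np.round(M[:,2],3),'F',np.round(s['wrist_force'],1),'w',round(float(s['width']),3),'g',round(float(s['grip_force']),1),'q',np.round(s['q'],2))
    if target is not None: print('tool delta (fullscale)',np.round(M.T@(np.array(target)-s['tool_pos'])/.1,3))
E
python3 - <<'E'
from h import *
show([.495,.171,.10])
c=dict(np.load('scene.npz'))
print([np.round(onplane(c,290+u/6,165+v/6,.006)[:2],3) for u,v in((440,130),(250,285),(60,440))])
E
```

```text
t 1.18 pos [0.6746 0.     0.2305] x-yaw 172.7 y-yaw 82.7 z [-0.001  0.    -1.   ] F [ 0.1 -0.3 -0.6] w 0.646 g 0.0 q [-0.04  0.26  1.6   0.    1.27 -1.48]
tool delta (fullscale) [1.997 1.467 1.308]
[array([0.434, 0.13 ]), array([0.541, 0.125]), array([0.641, 0.12 ])]
```

>>> play_rows(moves=[[[0,0,0,0.25,0.183,0.1,40],[0,0,0,0.25,0.183,0.1,40],[0,0,0,0.25,0.183,0.1,40],[0,0,0,0.25,0.183,0.1,40],[0,0,0,0.25,0.183,0.1,40]]])

```text
time: 1.6
tool_pos: [0.5616, 0.1077, 0.1804]
tcp_rot: [-0.212, -3.134, 0.0]
wrist_force: [0.1, -0.1, 0.3]
width: 0.468
grip_force: 0.0
```

>>> play_rows(moves=[[[0,0,0,0.25,0.183,0.1,40],[0,0,0,0.25,0.183,0.1,40],[0,0,0,0.25,0.183,0.1,40],[0,0,0,0,0,0,40],[0,0,0,0,0,0,40]]])

```text
time: 2.02
tool_pos: [0.4939, 0.1719, 0.1503]
tcp_rot: [-0.205, -3.133, 0.001]
wrist_force: [1.2, -0.6, -0.2]
width: 0.468
grip_force: 0.0
```

```bash
python3 - <<'E'
from h import *
show([.495,.171,.008])
c=cam('wrist'); np.savez('wrist.npz',**c); cv2.imwrite('pics/w1.png',c['image'][...,::-1]); print(c['K'],c['R'],-c['R'].T@c['t'])
E
```

```text
t 2.02 pos [0.4939 0.1719 0.1503] x-yaw 172.5 y-yaw 82.5 z [-0.002 -0.001 -1.   ] F [ 1.2 -0.6 -0.2] w 0.468 g 0.0 q [ 0.29  0.04  2.01 -0.    1.09 -1.15]
tool delta (fullscale) [-0.014 -0.006  1.422]
[[309.70691629   0.         320.50156675]
 [  0.         309.70691629 202.60094818]
 [  0.           0.           1.        ]] [[ 0.12907512  0.99163346 -0.00164123]
 [ 0.95435853 -0.1237734   0.27180865]
 [ 0.26933141 -0.03665006 -0.96234992]] [0.4246321  0.18095235 0.29263962]
```

View pics/w1.png

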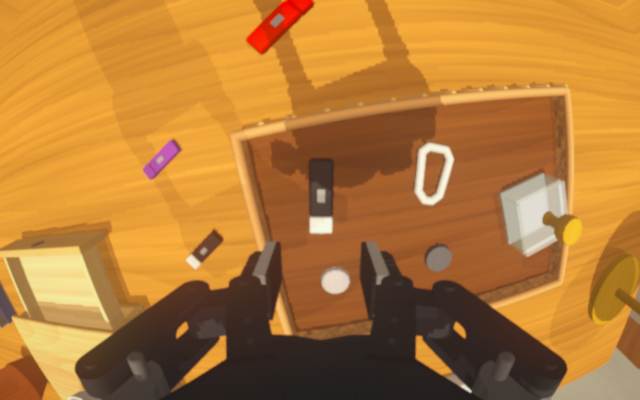

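Wrist view: the torch spans (309–333, 158–234), head down at (321,226), and is centred between the fingers. The tray's -y wall is at column 262 or so, clear of the fingers' path. I'll compute its position from this view.

```bash
python3 - <<'E'
from h import *
c=dict(np.load('wrist.npz'));K=c['K']
def wp(u,v,z):
    x,y=(u-K[0,2]),(v-K[1,2]);r=np.hypot(x,y);th=r/K[0,0]
    d=c['R'].T@np.array([np.sin(th)*x/r,np.sin(th)*y/r,np.cos(th)]);o=-c['R'].T@c['t'];return (o+d*(z-o[2])/d[2])[:2]
q=np.array([wp(u,v,.02) for u,v in((309.5,158.5),(333,158.5),(308.5,234),(333,234))]);print(np.round(q,4),q.mean(0))
h=q[2:].mean(0);t=q[:2].mean(0);d=h-t;print('len',np.linalg.norm(d),np.degrees(np.arctan2(d[1],d[0])))
print('wall',wp(258,190,.032))
show([*q.mean(0),.05])
E
```

```text
[[0.4594 0.1661]
 [0.4621 0.1868]
 [0.5301 0.1553]
 [0.533  0.1783]] [0.49616854 0.17164197]
len 0.07143465972025681 -7.759763092280988
wall [0.47913669 0.11814111]
t 2.07 pos [0.4956 0.1715 0.1512] x-yaw 172.5 y-yaw 82.5 z [ 0. -0. -1.] F [ 0.2 -0.   0.6] w 0.465 g 0.0 q [ 0.29  0.05  2.01 -0.    1.09 -1.15]
tool delta (fullscale) [-0.005  0.003  1.012]
```

>>> play_rows(moves=[[[0,0,0,0,0,0.35,40],[0,0,0,0,0,0.35,40],[0,0,0,0,0,0.3,40],[0,0,0,0,0,0.2,40],[0,0,0,0,0,0.1,40]]])

```text
time: 2.48
tool_pos: [0.4951, 0.1697, 0.0186]
tcp_rot: [-0.21, -3.131, 0.002]
wrist_force: [0.3, -0.0, 0.2]
width: 0.468
grip_force: 0.0
```

>>> play_rows(moves=[[[0,0,0,0,0,0.06,40],[0,0,0,0,0,0.06,40],[0,0,0,0,0,0,40],[0,0,0,0,0,0,15],[0,0,0,0,0,0,15]]], newtons=30)

```text
time: 2.9
tool_pos: [0.4974, 0.1716, 0.0109]
tcp_rot: [0.206, 3.132, 0.002]
wrist_force: [1.1, -0.1, -0.8]
width: 0.248
grip_force: 30.4
```

>>> play_rows(moves=[[[0,0,0,0,0,0,15],[0,0,0,0,0,0,15],[0,0,0,0,0,0,15],[0,0,0,0,0,0,15]]])

```text
time: 3.23
tool_pos: [0.4972, 0.1716, 0.0108]
tcp_rot: [0.205, 3.132, 0.001]
wrist_force: [-0.2, -0.9, 6.3]
width: 0.247
grip_force: 31.1
```

>>> play_rows(moves=[[[0,0,0,0,0,-0.1,15],[0,0,0,0,0,-0.25,15],[0,0,0,0,0,-0.35,15],[0,0,0,0,0,-0.35,15],[0,0,0,0,0,-0.2,15]]])

```text
time: 3.65
tool_pos: [0.4971, 0.1717, 0.1385]
tcp_rot: [0.205, 3.131, 0.002]
wrist_force: [1.5, 1.4, -0.1]
width: 0.243
grip_force: 30.4
```

>>> play_rows(moves=[[[0,0,0,-0.1,-0.35,0,15],[0,0,0,-0.1,-0.35,0,15],[0,0,0,-0.1,-0.35,0,15],[0,0,0,-0.1,-0.35,0,15],[0,0,0,-0.1,-0.35,0,15]]])

```text
time: 4.07
tool_pos: [0.5221, -0.0101, 0.1349]
tcp_rot: [0.204, 3.135, 0.0]
wrist_force: [0.8, 0.0, -0.9]
width: 0.246
grip_force: 30.4
```

>>> play_rows(moves=[[[0,0,0,-0.1,-0.35,0,15],[0,0,0,-0.1,-0.35,0,15],[0,0,0,-0.1,-0.35,0,15],[0,0,0,-0.1,-0.35,0,15],[0,0,0,-0.1,-0.35,0,15]]])

```text
time: 4.48
tool_pos: [0.5488, -0.1904, 0.1347]
tcp_rot: [-0.205, -3.135, -0.0]
wrist_force: [0.5, 0.7, 0.6]
width: 0.243
grip_force: 30.4
```

>>> play_rows(moves=[[[0,0,0,0,0,0,15],[0,0,0,0,0,0,15],[0,0,0,0,0,0,15]]])

```text
time: 4.73
tool_pos: [0.5486, -0.1884, 0.1341]
tcp_rot: [-0.207, -3.134, -0.001]
wrist_force: [-0.3, -0.2, 0.5]
width: 0.248
grip_force: 30.4
```

```bash
python3 - <<'E'
from h import *
show([.557,-.195,.033])
c=cam('side'); cv2.imwrite('pics/s2.png',cv2.resize(c['image'][200:360,260:500],(720,480))[...,::-1])
E
```

```text
t 4.73 pos [ 0.5486 -0.1884  0.1341] x-yaw 172.5 y-yaw 82.5 z [-0.001  0.001 -1.   ] F [-0.3 -0.2  0.5] w 0.248 g 30.4 q [-0.37  0.17  1.91  0.    1.07 -1.81]
tool delta (fullscale) [-0.093 -0.055  1.011]
```

View pics/s2.png

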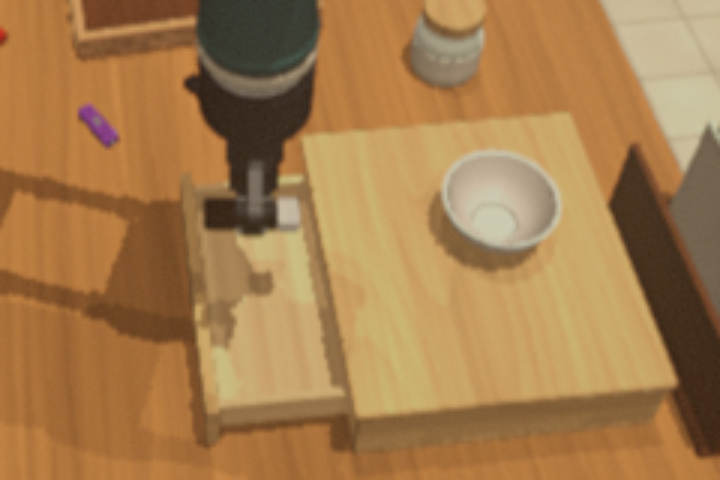

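The torch is held level, at (205–298, 213), above the drawer opening. I'll lower and release it.

>>> play_rows(moves=[[[0,0,0,-0.09,-0.05,0.2,15],[0,0,0,0,0,0.3,15],[0,0,0,0,0,0.25,15],[0,0,0,0,0,0.12,15],[0,0,0,0,0,0.06,15]]])

```text
time: 5.2
tool_pos: [0.5554, -0.1926, 0.0387]
tcp_rot: [-0.202, -3.13, -0.003]
wrist_force: [-0.1, 0.5, -0.6]
width: 0.243
grip_force: 30.4
```

>>> play_rows(moves=[[[0,0,0,0,0,0.04,15],[0,0,0,0,0,0.03,15],[0,0,0,0,0,0,15],[0,0,0,0,0,0,15]]])

```text
time: 5.53
tool_pos: [0.5586, -0.1952, 0.0356]
tcp_rot: [0.205, 3.133, -0.001]
wrist_force: [0.3, 0.1, 0.1]
width: 0.245
grip_force: 30.4
```

>>> play_rows(moves=[[[0,0,0,0,0,0,30],[0,0,0,0,0,0,45],[0,0,0,0,0,0,45],[0,0,0,0,0,0,45]]])

```text
time: 5.87
tool_pos: [0.5579, -0.1952, 0.0348]
tcp_rot: [0.206, 3.134, -0.0]
wrist_force: [-0.0, 0.2, 0.7]
width: 0.528
grip_force: 0.0
```

>>> play_rows(moves=[[[0,0,0,0,0,-0.1,45],[0,0,0,0,0,-0.3,45],[0,0,0,0,0,-0.4,45],[0,0,0,0,0,-0.4,45],[0,0,0,0,0,-0.4,45]]])

```text
time: 6.28
tool_pos: [0.557, -0.1948, 0.1964]
tcp_rot: [-0.205, -3.134, -0.0]
wrist_force: [0.7, -1.1, -0.2]
width: 0.527
grip_force: 0.0
```

>>> play_rows(moves=[[[0,0,0,0.4,0,0,0],[0,0,0,0.4,0,0,0],[0,0,0,0.4,0,0,0],[0,0,-0.2,0,0,0,0],[0,0,0,0,0,0,0]]])

```text
time: 6.7
tool_pos: [0.4362, -0.1787, 0.1945]
tcp_rot: [0.046, 3.141, -0.0]
wrist_force: [0.5, -0.3, 0.4]
width: 0.001
grip_force: 0.0
```

```bash
python3 - <<'E'
from h import *
show([.45,-.195,.19])
c=cam('side'); np.savez('side3.npz',**c);cv2.imwrite('pics/s3.png',cv2.resize(c['image'][200:360,260:500],(720,480))[...,::-1])
E
```

```text
t 6.7 pos [ 0.4362 -0.1787  0.1945] x-yaw 178.3 y-yaw 88.3 z [ 0. -0. -1.] F [ 0.5 -0.3  0.4] w 0.001 g 0.0 q [-0.44 -0.1   2.07 -0.    1.18 -1.98]
tool delta (fullscale) [-0.142 -0.159  0.045]
```

View pics/s3.png

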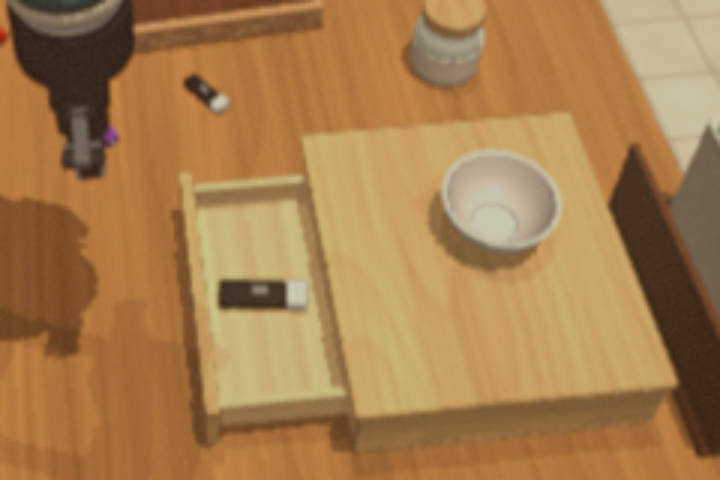

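The torch lies flat in the drawer at (262,294), clear of the walls. Now I lean the shut fingers forward.

>>> play_rows(moves=[[[0,-0.23,0,0,0,0,0],[0,-0.23,0,0,0,0,0],[0,-0.23,0,0,0,0,0],[0,-0.23,0,0,0,0,0],[0,0,0,0,0,0,0]]])

```text
time: 7.17
tool_pos: [0.435, -0.1778, 0.1908]
tcp_rot: [0.048, 2.683, -0.005]
wrist_force: [-1.2, 0.4, -1.5]
width: -0.001
grip_force: 0.0
```

```bash
python3 - <<'E'
from h import *
show([.46,-.197,.12])
E
```

```text
t 7.17 pos [ 0.435  -0.1778  0.1908] x-yaw 177.9 y-yaw 88.0 z [ 0.442 -0.012 -0.897] F [-1.2  0.4 -1.5] w -0.001 g 0.0 q [-0.63 -0.38  2.36  0.35  0.81 -2.36]
tool delta (fullscale) [ 0.083 -0.186  0.748]
```

>>> play_rows(moves=[[[0,0,0.24,0,0,0,0],[0,0,0.24,0,0,0,0],[0,0,0.24,0,0,0,0],[0,0,0.24,0,0,0,0],[0,0,0.24,0,0,0,0]]])

```text
time: 7.58
tool_pos: [0.4406, -0.1804, 0.1964]
tcp_rot: [0.846, 2.559, 0.178]
wrist_force: [-0.2, 0.1, 0.4]
width: 0.001
grip_force: 0.0
```

>>> play_rows(moves=[[[0,0,0.24,0,0,0,0],[0,0,0.24,0,0,0,0],[0,0,0.24,0,0,0,0],[0,0,0.24,0,0,0,0],[0,0,0.24,0,0,0,0]]])

```text
time: 8.0
tool_pos: [0.4407, -0.1804, 0.1963]
tcp_rot: [1.588, 2.229, 0.354]
wrist_force: [0.5, 0.1, 0.5]
width: -0.002
grip_force: 0.0
```

>>> play_rows(moves=[[[0,0,0.24,0,0,0,0],[0,0,0.24,0,0,0,0],[0,0,0.24,0,0,0,0],[0,0,0.24,0,0,0,0],[0,0,0.24,0,0,0,0]]])

```text
time: 8.42
tool_pos: [0.4407, -0.1804, 0.1963]
tcp_rot: [2.232, 1.703, 0.509]
wrist_force: [0.1, 0.1, 0.1]
width: -0.001
grip_force: 0.0
```

>>> play_rows(moves=[[[0,0,0.24,0,0,0,0],[0,0,0.24,0,0,0,0],[0,0,0.24,0,0,0,0],[0,0,0.24,0,0,0,0],[0,0,0.24,0,0,0,0]]])

```text
time: 8.83
tool_pos: [0.4406, -0.1804, 0.1963]
tcp_rot: [2.726, 1.0, 0.629]
wrist_force: [-0.3, -0.1, -0.2]
width: 0.003
grip_force: 0.0
```

>>> play_rows(moves=[[[0,0,0.24,0,0,0,0],[0,0,0.24,0,0,0,0],[0,0,0.24,0,0,0,0],[0,0,0.24,0,0,0,0],[0,0,0.24,0,0,0,0]]])

```text
time: 9.25
tool_pos: [0.4407, -0.1804, 0.1963]
tcp_rot: [3.018, 0.156, 0.704]
wrist_force: [1.0, -0.2, 0.1]
width: 0.0
grip_force: 0.0
```

>>> play_rows(moves=[[[0,0,0.14,0,0,0,0],[0,0,0.14,0,0,0,0],[0,0.1,0,0,0,0,0],[0,0.1,0,0,0,0,0],[0,0,0,0,0,0,0]]])

```text
time: 9.67
tool_pos: [0.439, -0.1795, 0.1946]
tcp_rot: [3.012, -0.047, 0.864]
wrist_force: [-0.9, 0.3, -1.3]
width: 0.002
grip_force: 0.0
```

```bash
python3 - <<'E'
from h import *
show([.47,-.197,.16])
E
```

```text
t 9.67 pos [ 0.439  -0.1795  0.1946] x-yaw -1.8 y-yaw -91.8 z [ 0.53  -0.015 -0.848] F [-0.9  0.3 -1.3] w 0.002 g 0.0 q [-0.68 -0.42  2.41  0.49  0.76  0.63]
tool delta (fullscale) [0.084 0.166 0.46 ]
```

>>> play_rows(moves=[[[0,0,0,-0.08,0.055,0.32,0],[0,0,0,-0.08,0.055,0.32,0],[0,0,0,-0.08,0.055,0.32,0],[0,0,0,0,0,0,0]]])

```text
time: 10.0
tool_pos: [0.4677, -0.1951, 0.0934]
tcp_rot: [3.023, -0.047, 0.851]
wrist_force: [-1.1, 1.4, -1.4]
width: -0.002
grip_force: 0.0
```

>>> play_rows(moves=[[[0,0.21,0,0,0,0,0],[0,0.21,0,0,0,0,0],[0,0.21,0,0,0,0,0],[0,0,0,0,0,0,0],[0,0,0,0,0,0,0]]])

```text
time: 10.42
tool_pos: [0.4699, -0.1916, 0.0992]
tcp_rot: [-2.923, 0.036, -1.126]
wrist_force: [0.5, -0.1, -0.1]
width: -0.0
grip_force: 0.0
```

```bash
python3 - <<'E'
from h import *
show([.475,-.197,.036])
E
```

```text
t 10.42 pos [ 0.4699 -0.1916  0.0992] x-yaw -1.9 y-yaw -91.0 z [ 0.671  0.    -0.742] F [ 0.5 -0.1 -0.1] w -0.0 g 0.0 q [-0.76 -0.2   2.54  1.18  0.53 -0.15]
tool delta (fullscale) [-0.385  0.064  0.503]
```

>>> play_rows(moves=[[[0,0,0,-0.125,0.015,0.16,0],[0,0,0,-0.125,0.015,0.16,0],[0,0,0,-0.115,0.015,0.15,0],[0,0,0,0,0,0,0],[0,0,0,0,0,0,0]]])

```text
time: 10.83
tool_pos: [0.4748, -0.1947, 0.0394]
tcp_rot: [-2.922, 0.033, -1.126]
wrist_force: [0.2, -0.1, -0.2]
width: -0.007
grip_force: 0.0
```

```bash
python3 - <<'E'
from h import *
show([.495,-.197,.036])
E
```

```text
t 10.83 pos [ 0.4748 -0.1947  0.0394] x-yaw -1.8 y-yaw -90.9 z [ 0.671  0.002 -0.741] F [ 0.2 -0.1 -0.2] w -0.007 g 0.0 q [-0.76 -0.02  2.56  1.52  0.48 -0.54]
tool delta (fullscale) [0.128 0.02  0.161]
```

>>> play_rows(moves=[[[0,0,0,0.037,0.004,0.034,0],[0,0,0,0.037,0.004,0.034,0],[0,0,0,0.037,0.004,0.034,0],[0,0,0,0.037,0.004,0.034,0],[0,0,0,0.03,0,0.027,0]]])

```text
time: 11.25
tool_pos: [0.4988, -0.1975, 0.0398]
tcp_rot: [-2.925, 0.032, -1.13]
wrist_force: [-5.8, -0.7, 4.0]
width: 0.001
grip_force: 3.1
```

>>> play_rows(moves=[[[0,0,0,0.03,0,0.027,0],[0,0,0,0.03,0,0.027,0],[0,0,0,0.03,0,0.027,0],[0,0,0,0.03,0,0.027,0],[0,0,0,0.03,0,0.027,0]]])

```text
time: 11.67
tool_pos: [0.518, -0.1976, 0.039]
tcp_rot: [-2.925, 0.034, -1.128]
wrist_force: [-6.3, -1.4, 4.8]
width: -0.0
grip_force: 3.2
```

```bash
python3 - <<'E'
from h import *
show([.55,-.197,.036])
E
```

```text
t 11.67 pos [ 0.518  -0.1976  0.039 ] x-yaw -1.8 y-yaw -91.0 z [ 0.671 -0.002 -0.741] F [-6.3 -1.4  4.8] w -0.0 g 3.2 q [-0.68  0.05  2.49  1.59  0.43 -0.54]
tool delta (fullscale) [ 0.217 -0.011  0.237]
```

>>> play_rows(moves=[[[0,0,0,0.031,0,0.028,0],[0,0,0,0.031,0,0.028,0],[0,0,0,0.031,0,0.028,0],[0,0,0,0.031,0,0.028,0],[0,0,0,0.031,0,0.028,0]]])

```text
time: 12.08
tool_pos: [0.5389, -0.198, 0.039]
tcp_rot: [-2.925, 0.034, -1.128]
wrist_force: [-6.4, -0.2, 5.1]
width: 0.001
grip_force: 3.2
```

>>> play_rows(moves=[[[0,0,0,0.031,0,0.028,0],[0,0,0,0.031,0,0.028,0],[0,0,0,0.031,0,0.028,0],[0,0,0,0.031,0,0.028,0],[0,0,0,0.0,0,0.0,0]]])

```text
time: 12.5
tool_pos: [0.5563, -0.1981, 0.0393]
tcp_rot: [-2.924, 0.033, -1.129]
wrist_force: [-0.1, -0.4, 1.5]
width: 0.001
grip_force: 0.0
```

```bash
python3 - <<'E'
from h import *
show([.545,-.197,.036])
E
```

```text
t 12.5 pos [ 0.5563 -0.1981  0.0393] x-yaw -1.7 y-yaw -91.0 z [ 0.672 -0.001 -0.741] F [-0.1 -0.4  1.5] w 0.001 g 0.0 q [-0.62  0.1   2.42  1.63  0.4  -0.53]
tool delta (fullscale) [-0.107 -0.009 -0.051]
```

>>> play_rows(moves=[[[0,0,0,-0.06,0,-0.054,0],[0,0,0,-0.06,0,-0.054,0],[0,0.12,0,0,0,0,0],[0,0.12,0,0,0,0,0],[0,0.12,0,0,0,0,0]]])

```text
time: 12.92
tool_pos: [0.539, -0.1977, 0.0397]
tcp_rot: [-2.815, 0.033, -1.386]
wrist_force: [0.6, 1.4, -0.4]
width: -0.004
grip_force: 0.0
```

>>> play_rows(moves=[[[0,0.12,0,0,0,0,0],[0,0.12,0,0,0,0,0],[0,0,0,0,0,0,0],[0,0,0,0,0,0,0]]])

```text
time: 13.25
tool_pos: [0.5377, -0.1967, 0.037]
tcp_rot: [-2.73, 0.038, -1.539]
wrist_force: [0.6, -0.1, -0.0]
width: -0.002
grip_force: 0.0
```

```bash
python3 - <<'E'
from h import *
show([.55,-.197,.037])
E
```

```text
t 13.25 pos [ 0.5377 -0.1967  0.037 ] x-yaw -2.8 y-yaw -91.0 z [ 0.856 -0.006 -0.518] F [ 0.6 -0.1 -0. ] w -0.002 g 0.0 q [-0.76  0.23  2.56  2.18  0.8  -1.22]
tool delta (fullscale) [0.063 0.    0.106]
```

>>> play_rows(moves=[[[0,0,0,0.02,0,0.034,0],[0,0,0,0.02,0,0.034,0],[0,0,0,0.02,0,0.034,0],[0,0,0,0.02,0,0.034,0],[0,0,0,0.02,0,0.034,0]]])

```text
time: 13.67
tool_pos: [0.5602, -0.1978, 0.0394]
tcp_rot: [-2.728, 0.033, -1.548]
wrist_force: [-7.4, -1.2, 4.2]
width: 0.005
grip_force: 3.1
```

>>> play_rows(moves=[[[0,0,0,0.02,0,0.034,0],[0,0,0,0.02,0,0.034,0],[0,0,0,0.02,0,0.034,0],[0,0,0,0.02,0,0.034,0],[0,0,0,0.02,0,0.034,0]]])

```text
time: 14.08
tool_pos: [0.5793, -0.198, 0.0389]
tcp_rot: [-2.728, 0.035, -1.547]
wrist_force: [-6.6, -0.9, 5.1]
width: -0.002
grip_force: 3.1
```

>>> play_rows(moves=[[[0,0,0,0,0,0,0],[0,0,0,-0.02,0,-0.034,0],[0,0,0,-0.02,0,-0.034,0],[0,0.16,0,0,0,0,0],[0,0.16,0,0,0,0,0]]])

```text
time: 14.5
tool_pos: [0.5719, -0.1988, 0.0414]
tcp_rot: [2.594, -0.031, 1.771]
wrist_force: [0.5, 1.3, -1.3]
width: 0.003
grip_force: 0.0
```

>>> play_rows(moves=[[[0,0,0,0,0,0,0],[0,0,0,0,0,0,0]]])

```text
time: 14.67
tool_pos: [0.5693, -0.197, 0.0356]
tcp_rot: [-2.601, 0.04, -1.75]
wrist_force: [0.1, 0.8, -0.2]
width: 0.001
grip_force: 0.0
```

```bash
python3 - <<'E'
from h import *
show([.58,-.197,.035])
c=cam('side'); cv2.imwrite('pics/s4.png',cv2.resize(c['image'][200:360,260:500],(720,480))[...,::-1])
E
```

```text
t 14.67 pos [ 0.5693 -0.197   0.0356] x-yaw -3.8 y-yaw -91.0 z [ 0.926 -0.009 -0.377] F [ 0.1  0.8 -0.2] w 0.001 g 0.0 q [-0.74  0.41  2.54  2.34  1.04 -1.4 ]
tool delta (fullscale) [ 0.035 -0.002  0.102]
```

View pics/s4.png

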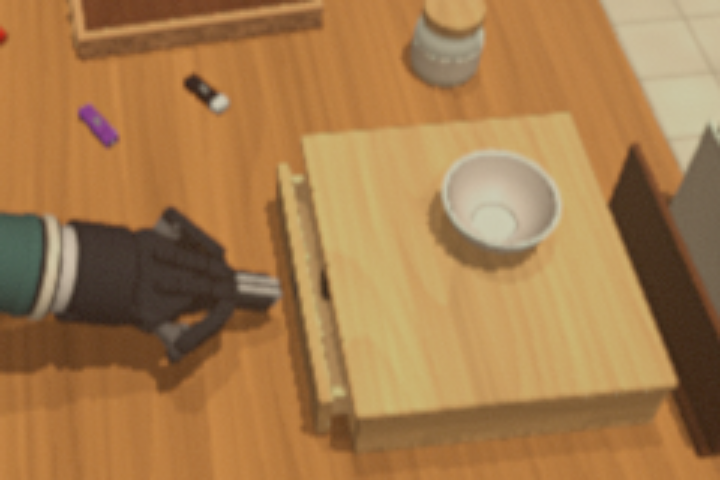

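The picture shows the tip at (278,288) about 10 mm short of the front panel, the drawer still some 40 mm from home, and the tool low enough to pass under the board.

>>> play_rows(moves=[[[0,0,0,0.011,0,0.028,0],[0,0,0,0.011,0,0.028,0],[0,0,0,0.011,0,0.028,0],[0,0,0,0.011,0,0.028,0],[0,0,0,0.011,0,0.028,0]]])

```text
time: 15.13
tool_pos: [0.5868, -0.1985, 0.04]
tcp_rot: [-2.597, 0.035, -1.764]
wrist_force: [-5.9, -1.8, 4.8]
width: 0.001
grip_force: 3.0
```

>>> play_rows(moves=[[[0,0,0,0.011,0,0.028,0],[0,0,0,0.011,0,0.028,0],[0,0,0,0.008,0,0.019,0],[0,0,0,0.008,0,0.019,0],[0,0,0,0.008,0,0.019,0]]])

```text
time: 15.55
tool_pos: [0.5988, -0.1987, 0.0398]
tcp_rot: [-2.597, 0.035, -1.763]
wrist_force: [-5.9, -0.9, 3.8]
width: 0.002
grip_force: 2.9
```

```bash
python3 - <<'E'
from h import *
show([.61,-.197,.036])
E
```

```text
t 15.55 pos [ 0.5988 -0.1987  0.0398] x-yaw -3.1 y-yaw -91.0 z [ 0.929 -0.011 -0.369] F [-5.9 -0.9  3.8] w 0.002 g 2.9 q [-0.69  0.42  2.49  2.39  1.02 -1.39]
tool delta (fullscale) [ 0.006 -0.018  0.118]
```

>>> play_rows(moves=[[[0,0,0,-0.002,0,0.022,0],[0,0,0,-0.002,0,0.022,0],[0,0,0,-0.002,0,0.022,0],[0,0,0,-0.002,0,0.022,0]]])

```text
time: 15.88
tool_pos: [0.6066, -0.1984, 0.0358]
tcp_rot: [-2.596, 0.034, -1.763]
wrist_force: [-5.8, -0.7, 4.1]
width: 0.001
grip_force: 2.9
```

>>> play_rows(moves=[[[0,0,0,0.007,0,0.019,0],[0,0,0,0.007,0,0.019,0]]])

```text
time: 16.05
tool_pos: [0.6102, -0.1984, 0.0355]
tcp_rot: [-2.596, 0.036, -1.763]
wrist_force: [-9.8, -0.9, 6.5]
width: 0.0
grip_force: 4.8
```

>>> play_rows(moves=[[[0,0,0,0.006,0,0.014,0],[0,0,0,0.006,0,0.014,0]]])

```text
time: 16.22
tool_pos: [0.6134, -0.1985, 0.0356]
tcp_rot: [-2.597, 0.035, -1.762]
wrist_force: [-6.9, -0.1, 3.6]
width: 0.001
grip_force: 3.2
```

>>> play_rows(moves=[[[0,0,0,0.006,0,0.014,0]]])

```text
time: 16.3
tool_pos: [0.615, -0.1985, 0.0356]
tcp_rot: [-2.597, 0.035, -1.762]
wrist_force: [-5.0, -0.6, 3.5]
width: -0.001
grip_force: 2.6
```

>>> play_rows(moves=[[[0,0,0,0.004,0,0.011,0]]])

```text
time: 16.38
tool_pos: [0.6163, -0.1985, 0.0356]
tcp_rot: [-2.597, 0.034, -1.762]
wrist_force: [-4.4, -0.5, 2.6]
width: -0.003
grip_force: 2.1
```

>>> play_rows(moves=[[[0,0,0,0,0,0,0],[0,0,0,0,0,0,0]]])

```text
time: 16.55
tool_pos: [0.6164, -0.1985, 0.0349]
tcp_rot: [-2.598, 0.033, -1.761]
wrist_force: [0.2, -0.4, -0.5]
width: -0.002
grip_force: 0.0
```

>>> play_rows(moves=[[[0,0,0,0.004,0,0.01,0]]])

```text
time: 16.63
tool_pos: [0.6171, -0.1984, 0.0346]
tcp_rot: [-2.598, 0.034, -1.76]
wrist_force: [-3.3, -0.0, 3.1]
width: 0.0
grip_force: 1.8
```

>>> play_rows(moves=[[[0,0,0,0.004,0,0.01,0]]])

```text
time: 16.72
tool_pos: [0.6181, -0.1984, 0.0346]
tcp_rot: [-2.598, 0.035, -1.76]
wrist_force: [-2.4, -0.6, 1.1]
width: 0.001
grip_force: 1.4
```

>>> play_rows(moves=[[[0,0,0,0.004,0,0.01,0]]])

```text
time: 16.8
tool_pos: [0.6192, -0.1984, 0.0344]
tcp_rot: [-2.598, 0.035, -1.76]
wrist_force: [-2.2, 0.7, 1.6]
width: -0.001
grip_force: 1.1
```

>>> play_rows(moves=[[[0,0,0,0.004,0,0.01,0]]])

```text
time: 16.88
tool_pos: [0.6203, -0.1985, 0.0343]
tcp_rot: [-2.598, 0.035, -1.76]
wrist_force: [-2.0, 0.4, 1.9]
width: -0.005
grip_force: 0.9
```

>>> play_rows(moves=[[[0,0,0,0.004,0,0.01,0]]])

```text
time: 16.97
tool_pos: [0.6213, -0.1985, 0.0343]
tcp_rot: [-2.598, 0.035, -1.76]
wrist_force: [-1.2, 0.4, 1.4]
width: 0.003
grip_force: 0.8
```

>>> play_rows(moves=[[[0,0,0,0.004,0,0.01,0]]])

```text
time: 17.05
tool_pos: [0.6224, -0.1986, 0.0343]
tcp_rot: [-2.598, 0.035, -1.76]
wrist_force: [-2.2, -0.0, 1.8]
width: 0.002
grip_force: 1.3
```

>>> play_rows(moves=[[[0,0,0,0.004,0,0.01,0]]])

```text
time: 17.13
tool_pos: [0.6232, -0.1985, 0.0342]
tcp_rot: [-2.598, 0.035, -1.759]
wrist_force: [-7.6, -0.5, 4.1]
width: 0.003
grip_force: 3.9
```

>>> play_rows(moves=[[[0,0,0,0.001,0,0.004,0]]])

```text
time: 17.22
tool_pos: [0.6234, -0.1986, 0.0342]
tcp_rot: [-2.598, 0.036, -1.759]
wrist_force: [-8.9, -0.5, 6.1]
width: -0.0
grip_force: 4.3
```

>>> play_rows(moves=[[[0,0,0,0,0,0,0],[0,0,0,0,0,0,0]]])

```text
time: 17.38
tool_pos: [0.6234, -0.1985, 0.0342]
tcp_rot: [-2.598, 0.036, -1.76]
wrist_force: [-6.3, -1.2, 4.1]
width: -0.002
grip_force: 3.1
```

The force fell over the hump, then rose again and held while still. That is the felt buffer, so the drawer is home. I'll back off and check.

>>> play_rows(moves=[[[0,0,0,-0.02,0,-0.05,0],[0,0,0,-0.05,0,-0.12,0],[0,0,0,-0.08,0,-0.2,0],[0,0,0,-0.08,0,-0.2,0],[0,0,0,0,0,0,0]]])

```text
time: 17.8
tool_pos: [0.5581, -0.1959, 0.032]
tcp_rot: [-2.6, 0.039, -1.752]
wrist_force: [-0.8, 1.3, -0.9]
width: 0.0
grip_force: 0.0
```

```bash
python3 - <<'E'
from h import *
show()
c=cam('side');P=cloud(c);D=[]
cv2.imwrite('pics/s5.png',cv2.resize(c['image'][200:360,260:500],(720,480))[...,::-1])
show()
E
```

```text
t 17.8 pos [ 0.5581 -0.1959  0.032 ] x-yaw -3.6 y-yaw -91.0 z [ 0.927 -0.009 -0.376] F [-0.8  1.3 -0.9] w 0.0 g 0.0 q [-0.77  0.41  2.55  2.33  1.06 -1.41]
t 17.85 pos [ 0.5597 -0.197   0.0328] x-yaw -3.6 y-yaw -91.0 z [ 0.927 -0.01  -0.374] F [1.  0.4 0. ] w 0.003 g 0.0 q [-0.77  0.42  2.55  2.33  1.06 -1.41]
```

View pics/s5.png

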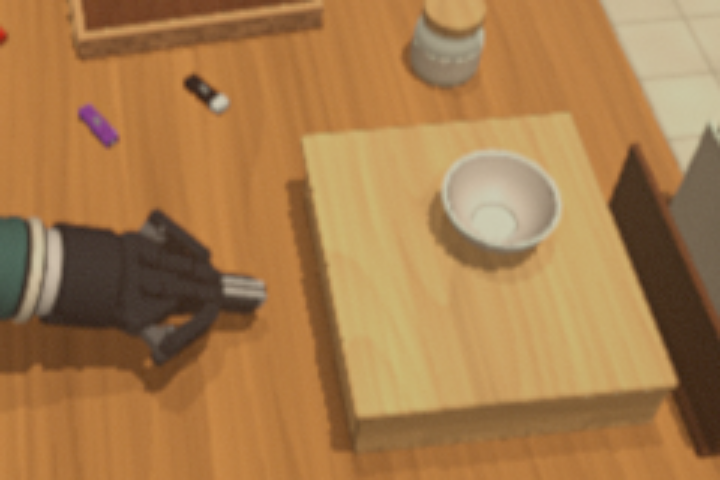

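The drawer is out of sight under the board edge at (315,250), the bowl has not moved, and the tool is free of contact. I'll let it settle and hand in.

>>> play_rows(moves=[[[0,0,0,0,0,0,0],[0,0,0,0,0,0,0],[0,0,0,0,0,0,0],[0,0,0,0,0,0,0],[0,0,0,0,0,0,0]]])

```text
time: 18.27
tool_pos: [0.563, -0.1976, 0.0344]
tcp_rot: [-2.597, 0.034, -1.761]
wrist_force: [0.2, -0.2, 0.5]
width: 0.008
grip_force: 0.0
```

```bash
python3 -c "
from h import *
show(); print(bot.finish_job())"
```

```text
t 18.27 pos [ 0.563  -0.1976  0.0344] x-yaw -3.0 y-yaw -90.9 z [ 0.929 -0.009 -0.37 ] F [ 0.2 -0.2  0.5] w 0.008 g 0.0 q [-0.76  0.42  2.54  2.33  1.06 -1.41]
the job is handed in; nothing more can be done
None
```

I laid the torch in the drawer, pushed the drawer over its catch until it met the felt buffer (about 12 N at most in the readings), backed the arm clear and handed the job in after 18.3 s; no verdict was returned.

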